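# Clear the gel viewer

## Robot

A 6-joint arm with a two-finger parallel gripper is mounted at the origin on the work surface. World frame = base frame: x ahead of the robot, y to its left, z up, the work surface at z = 0. Lengths are in m, angles in degrees, forces in N, time in s.
With the tool pointing down it reaches from about 0.3 to 0.75 m from the base axis. Payload 8.5 kg.
Tool frame: the origin (TCP) lies midway between the tips of the shut fingers; the grasp point (between the pads) lies 19 mm behind it; z points along the fingers, y is the direction in which the jaws open and shut (so a half turn about z gives the same grasp; the last joint's range is limited). The gripper opens to 85 mm and grips with 20 to 120 N. Pads are 22 mm wide; open, the fingers measure 114 mm over their backs; the gripper's body (76 mm by 85 mm) begins 54 mm behind the grasp point. The pads swing forward as they close: fully open they stand 13 mm farther back than shut.
Start: joints at [-86.706, 21.807, 74.336, -0, 83.858, -12.336], TCP at [0.148, -0.53, 0.231] pointing down, gripper open.
Joint ranges: [-178.18, 178.18], [-50.72, 133.34], [12.68, 142.11], [-81.47, 261.47], [9.98, 163.14], [-165.26, 165.26]. Speed limits (degrees/s): [136.94, 136.94, 180, 180, 180, 180].

## Interface

Orientations are given as a 3x3 rotation matrix whose columns are the frame's x, y, z axes.
In Python, from rig import env, viewer, ticket gives the robot as it stands. The module is installed in compiled form; this text tells all that it offers.
- The arm moves only by the shell command python3 -m pendant 'ROWS' [FORCE]. ROWS is JSON, a list of rows, each a list of 3 entries, a list of its own where there are three numbers: the shift along the world's x, y, z in mm, then the turn about the world's z in rad, then the opening, from -1 (shut) to 1 (fully open). A call has 1 to 12 rows; each row shifts and turns the pose as measured when the row begins; what a row does not reach is not made up. A row lasts 1/8 s, in which the tool goes at most 62.5 mm and 10.7 degrees, less where a joint would pass 70% of its speed; a pose out of reach is approached as far as the arm can. A call with a gripper value outside its range is refused whole. The fingers move at their own pace and stop on an object; FORCE is the grip in N (left out, the last holds). Time passes only in rows, so rows that do not move let the fingers close. It gives the time, the measured TCP pose, the force and the opening at its end, in the units of the state.
- env.observe(): the state, without advancing time (a new reading comes with each control period).
- viewer.get_image(name): name is "scene" or "top" or "wrist"; returns (picture, depth): 384x512x3 uint8, red, green, blue; 384x512 float32, m along the optical axis (not along the pixel's ray), 0 where there is no reading.
- viewer.camera_params(name): a dict with "fx", "fy", "cx", "cy" (pixels), "rvec" (rotation vector, rad) and "tvec" (3), from world to camera coordinates, as OpenCV has them; the wrist camera has in their place "T_tool_cam" (4x4, takes a point from camera to tool coordinates, whose origin is the TCP and whose axes are the flange's). Camera axes: x right, y down, z forward; pixel columns grow to the right and rows downward; lengths in m; the calibration is good to about 2 mm. The wrist camera is an equidistant fisheye: a pixel r from the principal point sees the ray r / f radians off the axis. A picture is of the moment at which its call begins: read the wrist's pose just before it. camera_params takes no time and is no camera call.
- ticket.close_job(): hands the job in, once; it reports no verdict.
The state is a dict: "time_s": time; "q": joint angles; "qvel": joint speeds; "joint_efforts": joint torques, N m; "position": TCP position; "tool_rot": TCP orientation; "ft_force": force on the tool from outside, world axes, zero at the start; "wrist_torque": the same for the moment, N m; "grip_width": finger opening in m.
Only numpy, scipy, OpenCV 4.12 (cv2) and the standard library are available. Lean on these libraries where they do the work, as an engineer would, in place of code of your own. Each camera call takes 0.05 s, during which the arm holds its last target. There are 200 camera calls.

## Task

The flat top of the gel viewer is littered with three pieces of plastic waste: a snapped casting comb, a broken-off corner of a casting tray, and an empty uncapped bottle lying on its side. Get all three off the viewer and into the open waste bin standing beside it, so that they lie down inside it rather than propped on its rim. The whole, undamaged casting tray on the viewer is still in use: leave it where it is, and do not knock over or push aside the tip box and the amber bottle standing nearby.

Things in the scene. Friction and masses are not known exactly. Their poses are not given: they have to be found in the camera images.
- viewer: gel viewer, a grey light box with a flat dark window on top; fixed; 300 (x) x 320 (y) x 110 high mm. Origin at the centre of its underside, z up; its flat top, without any rim, is 110 mm above the origin. All three waste pieces and the whole tray start lying on top, in no fixed order or heading
- bin: open rectangular red plastic waste bin, fixed on the bench beside the viewer on its left or its right (+y or -y side), the gap to the viewer 5 to 20 mm, turned a few degrees at most relative to it; 260 (x) x 200 (y) x 105 high mm, walls and floor 5 mm thick. Origin at the centre of its underside, z up
- comb: waste: half of a snapped white gel comb lying flat, 110 (x) x 42 (y) x 14 mm high, about 40 g. A bar 20 mm wide and 14 mm high along x (y from -3 to +17 mm), and from it six flat teeth, 10 mm high, pointing to -y (five reach y = -25 mm, the one at the +x end is broken short at y = -13 mm). Origin at the underside, midway along the bar; z up
- comb_mid (a point): a point 7 mm above the comb's origin, taken as its middle
- corner: waste: corner broken off a frosted acrylic casting tray, about 90 g: floor plate 70 (x) x 60 (y) x 8 mm, lying flat, with an upright wall 10 mm thick along its whole +y edge (y from 20 to 30 mm, top 42 mm above the underside) and a stub of wall 10 mm thick at the -x edge (y from -2 to 20 mm, top at 30 mm). The tall wall is a good grip. Origin at the centre of the plate's underside; z up
- corner_mid (a point): a point 15 mm above the corner's origin, taken as its middle
- bottle: waste: empty white square bottle without cap, lying on one flat side, about 60 g: body 80 (x, from -52 to +28 mm) x 50 x 50 mm, then a round neck of 36 mm diameter to x = +50 mm. Origin under it on the surface, on its long axis; z up
- bottle_mid (a point): a point 25 mm above the bottle's origin as it lies, taken as its middle
- tray: KEEP: the whole casting tray, frosted acrylic, 100 (x) x 70 (y) mm, 8 mm floor, with two straight walls 6 mm thick along its long edges (y = +-32 mm), tops 35 mm above the underside; 180 g, loose. Origin at the centre of its underside; z up
- supply: bystander: yellow power supply, fixed, 220 (x) x 190 (y) x 88 high mm, on the side of the viewer where the bin is not. Origin at the centre of its underside
- tipbox: bystander: white box of pipette tips with a red top, 85 (x) x 122 (y) x 51 high mm, loose, standing on top of the power supply. Origin at the centre of its underside
- reagent: bystander: capped amber bottle standing upright, 72 mm in diameter, 150 mm high, loose on the bench just beyond the viewer (its far, +x side). Origin at the centre of its underside
There are look-alikes about, which are no part of the job. Leave any blue look-alike of the bottle alone. Several things have the shape of the comb; the one meant has the colours described above.

How it is judged:
By the outcome, as a careful person would: the job done as asked, in the order asked, and still so for the second after the job is handed in, with the robot touching nothing.
It also fails if it takes over 58 s, if anything falls off the work surface, if the arm or the gripper's body presses on something with over 40 N, if the wrist force passes 120 N, or if a joint passes its speed limit or range.

## Working session

There is one attempt and no reset: what is moved stays moved. The work goes in short steps, Python scripts to look and compute and a shell command to move; the robot and the scene stay as the last step left them, time stands still between calls to the robot, and variables do not carry over. Pictures are saved under pics/ and viewed, about 8 in all and at most 12, crops included, and the job is handed in when it is done.

```bash
mkdir -p pics
cat > h.py <<'E'
import numpy as np, cv2
from rig import env, viewer, ticket
def cloud(name):
    im,d=viewer.get_image(name); p=viewer.camera_params(name)
    R=cv2.Rodrigues(np.array(p["rvec"],float))[0]; t=np.array(p["tvec"],float).ravel()
    v,u=np.mgrid[:384,:512]
    c=np.stack([(u-p["cx"])/p["fx"]*d,(v-p["cy"])/p["fy"]*d,d],-1)
    return im,d,(c-t)@R
def save(n,im): cv2.imwrite(f"pics/{n}.png",cv2.cvtColor(im,cv2.COLOR_RGB2BGR))
E
python3 - <<'E'
from h import *
for n in("scene","top"):
    im,d,w=cloud(n); np.savez(n,im=im,d=d,w=w); save(n,im)
a=cv2.imread("pics/top.png"); cv2.imwrite("pics/top2.png",cv2.resize(a,(800,600)))
p=viewer.camera_params("top");print(p)
s=env.observe();print(s["time_s"],s["position"],s["tool_rot"],s["grip_width"])
E
```

```text
{'fx': 396.6774694308683, 'fy': 396.6774694308683, 'cx': 257.79009503680976, 'cy': 190.149550757465, 'rvec': array([ 2.22003126, -2.16838292,  0.11428509]), 'tvec': array([-0.01529867,  0.55591951,  1.16647884])}
0.1 [ 0.14817422 -0.5293961   0.23075947] [[ 9.63014984e-01  2.69447831e-01 -8.23861391e-05]
 [ 2.69447694e-01 -9.63014084e-01  1.34694515e-03]
 [ 2.83592438e-04 -1.31932712e-03 -9.99999089e-01]] 0.0852949238900917
```

View pics/top2.png

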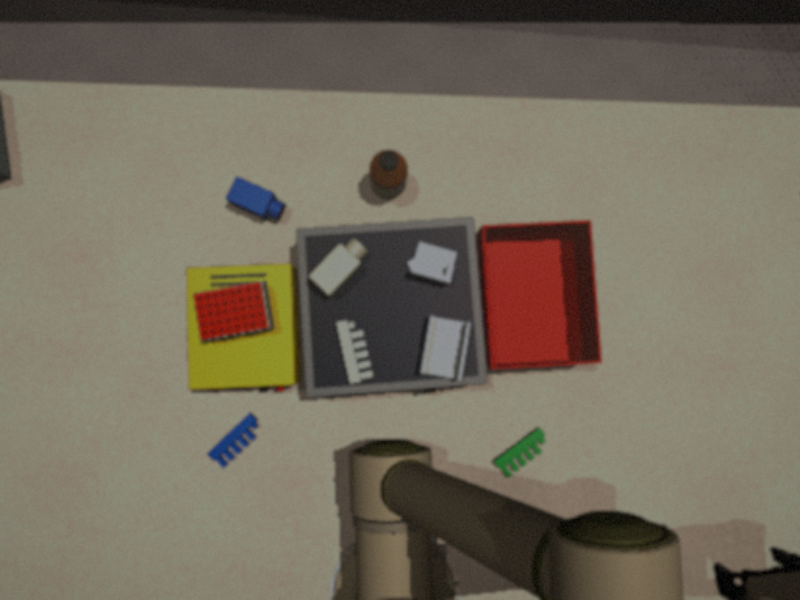

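View pics/scene.png

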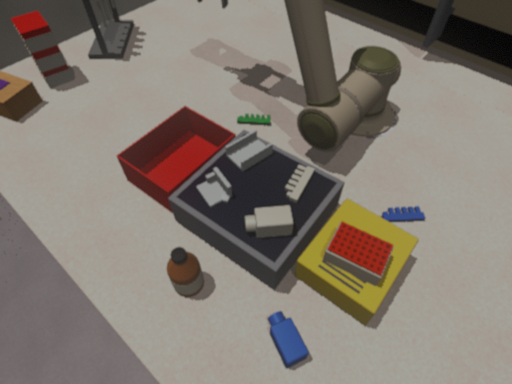

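The scene, with pixels from the 800x600 top view:
- **Combs:** white on the viewer (353,350), blue (233,440), green (520,452). I choose the white one.
- **Bottles:** white on its side (337,268), blue look-alike (255,198), amber (388,173). I choose the white one.
- **Clear pieces:** small corner (434,262), whole tray with two walls (445,347). I choose the corner.
- **Bin:** on the right, the -y side (540,295).

Next I'll measure these and check the choice in a crop.

Run:
```python
from h import *
z=np.load("top.npz");im,w=z["im"],z["w"]
def at(u,v): return w[int(v*.64),int(u*.64)].round(3)
for n,u,v in [("viewerc",400,300),("vTL",301,232),("vTR",470,222),("vBR",482,378),("vBL",308,390),("binfloor",530,300),("bTL",484,229),("bTR",588,224),("bBR",597,360),("bBL",488,368),("amber",388,160),("tipbox",232,312)]: print(n,at(u,v))
vx=at(400,300); 
m=(w[...,2]>vx[2]+.005)&(w[...,2]<.19)
u0,u1,v0,v1=[int(.64*k) for k in(303,478,232,386)]
mm=np.zeros_like(m,np.uint8);mm[v0:v1,u0:u1]=m[v0:v1,u0:u1]
n,l,st,c=cv2.connectedComponentsWithStats(mm)
for i in range(1,n):
    if st[i,4]<40: continue
    P=w[l==i]; r=cv2.minAreaRect((P[:,:2]*1000).astype(np.float32))
    print(i,c[i]/.64,st[i,4],"mean",P.mean(0).round(3),"zmax",np.percentile(P[:,2],[50,95]).round(3),"rect",[np.round(k,1) for k in r], cv2.boxPoints(r).round(0).tolist())
    hi=P[P[:,2]>vx[2]+.025]
    if len(hi)>8: r=cv2.minAreaRect((hi[:,:2]*1000).astype(np.float32)); print("   hi",len(hi),[np.round(k,1) for k in r])
    hi=P[P[:,2]>vx[2]+.035]
    if len(hi)>8: r=cv2.minAreaRect((hi[:,:2]*1000).astype(np.float32)); print("   hi35",len(hi),[np.round(k,1) for k in r])
save("crop",cv2.resize(im[v0-8:v1+8,u0-8:u1+8],None,fx=5,fy=5,interpolation=cv2.INTER_CUBIC))
```

```text
viewerc [0.544 0.005 0.111]
vTL [0.662 0.186 0.111]
vTR [ 0.688 -0.115  0.11 ]
vBR [ 0.412 -0.141  0.111]
vBL [0.384 0.163 0.108]
binfloor [ 0.558 -0.252 -0.002]
bTL [ 0.679 -0.142  0.102]
bTR [ 0.692 -0.332  0.105]
bBR [ 0.447 -0.351  0.098]
bBL [ 0.428 -0.158  0.077]
amber [0.785 0.033 0.152]
tipbox [0.516 0.294 0.139]
2 [337.37543706 267.1284965 ] 715 mean [0.594 0.114 0.156] zmax [0.158 0.162] rect [array([597.7, 112.2]), array([ 49.9, 101.1]), np.float64(47.2)] [[544.0, 128.0], [618.0, 60.0], [652.0, 96.0], [578.0, 165.0]]
   hi 690 [array([597.7, 112.2]), array([ 49.9, 101.1]), np.float64(47.2)]
   hi35 651 [array([597.6, 112.4]), array([ 49.9, 100.8]), np.float64(47.2)]
3 [432.08874459 264.2485119 ] 462 mean [ 0.607 -0.05   0.128] zmax [0.119 0.153] rect [array([611.4, -46. ]), array([79.8, 60.5]), np.float64(75.7)] [[572.0, -77.0], [631.0, -92.0], [651.0, -15.0], [592.0, 0.0]]
   hi 144 [array([595.2, -46.6]), array([70.8, 31.4]), np.float64(78.0)]
   hi35 106 [array([586.2, -44.8]), array([69.8, 10.9]), np.float64(75.4)]
8 [444.34410646 347.12254436] 789 mean [ 0.463 -0.074  0.125] zmax [0.119 0.146] rect [array([461.9, -72.6]), array([ 70.1, 100. ]), np.float64(81.6)] [[407.0, -100.0], [506.0, -115.0], [516.0, -45.0], [418.0, -31.0]]
   hi 187 [array([462.2, -72.6]), array([70.1, 99.5]), np.float64(81.4)]
   hi35 33 [array([461.2, -72.6]), array([68.4, 96.5]), np.float64(80.5)]
9 [351.97125527 352.06025844] 474 mean [0.45  0.087 0.122] zmax [0.122 0.126] rect [array([453.8,  84. ]), array([109.7,  41.7]), np.float64(14.6)] [[395.0, 90.0], [406.0, 50.0], [512.0, 78.0], [502.0, 118.0]]
```

View pics/crop.png

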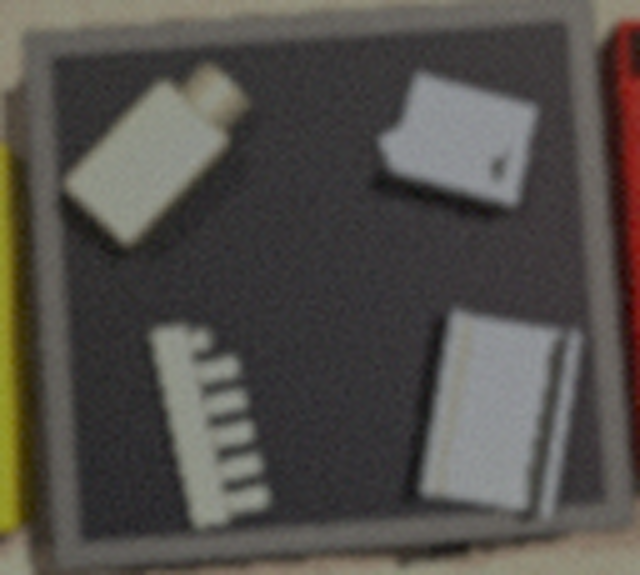

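The crop confirms it. The bottle is the white one at (150,155), neck to the upper right. The comb is the white one at (210,430), teeth pointing to -y. The corner is at (460,140), its tall wall on the near edge. The two-walled tray at (500,410) stays. The tool heading already matches the comb, so I'm moving now.

```bash
python3 -m pendant '[[[26,51,0],0,1],[[26,51,0],0,1],[[26,51,0],0,1],[[26,51,0],0,1],[[26,51,0],0,1],[[26,51,0],0,1],[[26,51,0],0,1],[[26,51,0],0,1],[[26,51,0],0,1],[[26,51,0],0,1],[[26,51,0],0,1],[[20,52,0],0,1]]' 30
```

```text
time_s: 1.6
position: [0.4581, 0.1026, 0.2279]
tool_rot: [[0.965, 0.262, 0.0], [0.262, -0.965, 0.004], [0.001, -0.004, -1.0]]
ft_force: [0.4, -0.8, -0.2]
grip_width: 0.0852
```

```bash
python3 -m pendant '[[[-4,-18,-30],0,1],[[0,0,-40],0,0.6],[[0,0,-22],0,0.6],[[0,0,0],0,0.6]]'
```

```text
time_s: 2.1
position: [0.4539, 0.0896, 0.1327]
tool_rot: [[0.962, 0.272, -0.001], [0.272, -0.962, 0.005], [0.001, -0.005, -1.0]]
ft_force: [-0.3, 0.3, 0.8]
grip_width: 0.0685
```

```bash
python3 -m pendant '[[[0,-5,-12],0,0.6],[[0,0,-8],0,0.6],[[0,0,0],0,0.6],[[0,0,0],0,-1],[[0,0,0],0,-1],[[0,0,0],0,-1],[[0,0,0],0,-1]]' 30
```

```text
time_s: 2.98
position: [0.4554, 0.084, 0.1141]
tool_rot: [[0.962, 0.272, 0.004], [0.272, -0.962, 0.004], [0.005, -0.003, -1.0]]
ft_force: [-0.3, 0.6, 0.3]
grip_width: 0.0407
```

```bash
python3 -m pendant '[[[0,0,25],0,-1],[[0,0,40],0,-1],[[0,0,45],0,-1],[[0,0,0],0,-1]]'
python3 - <<'E'
from h import *
im,d=viewer.get_image("wrist");save("w1",im)
E
```

```text
time_s: 3.48
position: [0.4546, 0.084, 0.2269]
tool_rot: [[0.962, 0.272, 0.003], [0.272, -0.962, 0.004], [0.004, -0.003, -1.0]]
ft_force: [-1.0, 0.0, -1.3]
grip_width: 0.0408
```

View pics/w1.png

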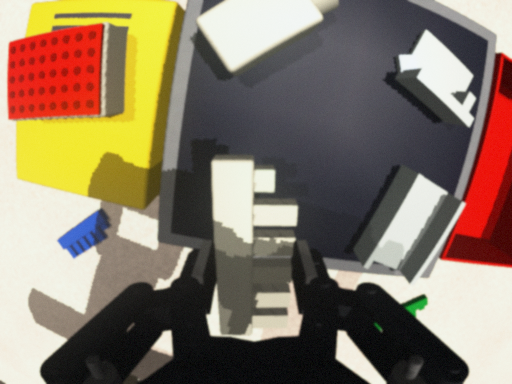

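The wrist view shows the comb held between the fingers at (240,240), with the other pieces undisturbed. Next it goes over the bin.

```bash
python3 -m pendant '[[[6,-46,0],-0.05,-1],[[6,-46,0],-0.05,-1],[[6,-46,0],-0.05,-1],[[6,-46,0],-0.05,-1],[[6,-46,0],0,-1],[[6,-46,0],0,-1],[[6,-46,0],0,-1],[[4,-30,0],0,-1],[[0,0,0],0,-1]]'
```

```text
time_s: 4.65
position: [0.4949, -0.277, 0.2095]
tool_rot: [[0.997, 0.07, -0.022], [0.07, -0.997, 0.019], [-0.02, -0.02, -1.0]]
ft_force: [-0.3, 0.3, -0.4]
grip_width: 0.041
```

```bash
python3 -m pendant '[[[18,0,-45],0,-1],[[5,0,-50],0,-1],[[0,0,-40],0,-1],[[0,0,-5],0,-1],[[0,0,0],0,-1]]'
```

```text
time_s: 5.28
position: [0.5169, -0.2719, 0.0634]
tool_rot: [[0.997, 0.072, -0.026], [0.072, -0.997, 0.023], [-0.024, -0.025, -0.999]]
ft_force: [0.3, 0.0, -0.1]
grip_width: 0.0406
```

```bash
python3 -m pendant '[[[0,-8,-25],0,-1],[[0,0,-12],0,-1],[[0,0,0],0,-1],[[0,0,0],0,0.4],[[0,0,0],0,0.4],[[0,0,5],0,0.4],[[0,0,45],0,0.4],[[0,0,60],0,0.4],[[0,0,60],0,0.6],[[0,0,0],0,0.6]]'
```

```text
time_s: 6.52
position: [0.519, -0.28, 0.2106]
tool_rot: [[0.997, 0.073, -0.015], [0.073, -0.997, 0.015], [-0.014, -0.016, -1.0]]
ft_force: [0.6, 0.5, -0.5]
grip_width: 0.0683
```

```bash
python3 -m pendant '[[[10,34,3],0.177,0.6],[[10,34,3],0.177,0.6],[[10,34,3],0.177,0.6],[[10,34,3],0.177,0.6],[[10,34,3],0.177,0.6],[[10,34,3],0.177,0.6],[[8,30,3],0.177,0.2],[[0,0,0],0,0.2]]'
```

```text
time_s: 7.52
position: [0.586, -0.0381, 0.2289]
tool_rot: [[0.218, 0.976, -0.024], [0.976, -0.218, -0.01], [-0.015, -0.021, -1.0]]
ft_force: [0.3, -0.6, -0.8]
grip_width: 0.0513
```

```bash
python3 -m pendant '[[[0,-3,-30],-0.035,0.2],[[0,0,-35],0,0.2],[[0,0,-20],0,0.2],[[0,0,-8],0,0.2],[[0,0,0],0,0.2]]'
```

```text
time_s: 8.15
position: [0.5844, -0.0445, 0.1323]
tool_rot: [[0.265, 0.964, -0.026], [0.964, -0.265, -0.01], [-0.016, -0.023, -1.0]]
ft_force: [0.2, 0.3, 1.0]
grip_width: 0.0509
```

```bash
python3 -m pendant '[[[2,2,-7],0,0.2],[[0,0,0],0,0.2],[[0,0,0],0,-1],[[0,0,0],0,-1],[[0,0,0],0,-1],[[0,0,0],0,-1],[[0,0,0],0,-1]]' 50; python3 -m pendant '[[[0,0,25],0,-1],[[0,0,45],0,-1],[[0,0,45],0,-1],[[0,0,0],0,-1]]'
python3 - <<'E'
from h import *
im,d=viewer.get_image("wrist");save("w2",im)
E
```

```text
time_s: 9.02
position: [0.5878, -0.0427, 0.1276]
tool_rot: [[0.266, 0.964, -0.021], [0.964, -0.266, -0.011], [-0.016, -0.017, -1.0]]
ft_force: [-0.4, 0.6, 0.5]
grip_width: 0.0091
time_s: 9.52
position: [0.5863, -0.0426, 0.2441]
tool_rot: [[0.266, 0.964, -0.026], [0.964, -0.266, -0.01], [-0.016, -0.022, -1.0]]
ft_force: [0.1, -0.2, -1.3]
grip_width: 0.0091
```

View pics/w2.png

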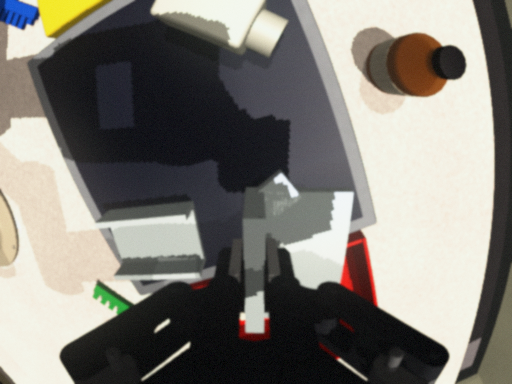

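The corner is held by its tall wall at (257,260), and the bottle, tray and amber bottle are undisturbed.

```bash
python3 -m pendant '[[[5,-40,0],0.15,-1],[[5,-40,0],0.15,-1],[[5,-40,0],0,-1],[[5,-40,0],0,-1],[[5,-33,0],0,-1],[[0,0,0],0,-1]]'
```

```text
time_s: 10.32
position: [0.6073, -0.2396, 0.2287]
tool_rot: [[-0.042, 0.998, -0.046], [0.999, 0.042, -0.008], [-0.006, -0.046, -0.999]]
ft_force: [-0.0, 0.2, -1.6]
grip_width: 0.0093
```

```bash
python3 -m pendant '[[[0,0,-40],0,-1],[[0,0,-50],0,-1],[[0,0,-40],0,-1],[[0,0,0],0,-1]]'
```

```text
time_s: 10.82
position: [0.6048, -0.2351, 0.0906]
tool_rot: [[-0.044, 0.998, -0.053], [0.999, 0.044, -0.003], [-0.0, -0.053, -0.999]]
ft_force: [-1.1, 0.1, -0.4]
grip_width: 0.009
```

```bash
python3 -m pendant '[[[8,-6,-30],0,-1],[[0,0,-18],0,-1],[[0,0,0],0,-1],[[0,0,0],0,-0.4],[[0,0,0],0,-0.4],[[0,0,10],0,-0.4],[[0,0,45],0,-0.4],[[0,0,60],0,0],[[0,0,60],0,0.4],[[0,0,0],0,0.4]]'
```

```text
time_s: 12.08
position: [0.6146, -0.2402, 0.2352]
tool_rot: [[-0.045, 0.998, -0.039], [0.999, 0.045, -0.011], [-0.009, -0.04, -0.999]]
ft_force: [0.7, -0.9, -0.3]
grip_width: 0.0598
```

```bash
python3 -m pendant '[[[-3,45,2],0.156,0.7],[[-3,45,2],0.156,1],[[-3,45,2],0.156,1],[[-3,45,2],0.156,1],[[-3,45,2],0.156,1],[[-3,45,2],0,1],[[-3,45,2],0,1],[[-3,40,2],0,1],[[0,0,0],0,1]]'
python3 - <<'E'
from h import *
im,d,w=cloud("top"); save("t3",cv2.resize(im[100:300,80:400],None,fx=2.5,fy=2.5))
print(env.observe()["q"])
E
```

```text
time_s: 13.2
position: [0.5856, 0.1254, 0.2523]
tool_rot: [[-0.751, 0.66, -0.02], [0.66, 0.75, -0.035], [-0.008, -0.04, -0.999]]
ft_force: [0.4, -0.8, -0.4]
grip_width: 0.0854
[  1.51535615  26.85537214  62.63136416  -2.00985496  91.71869416
 -47.12546974]
```

View pics/t3.png

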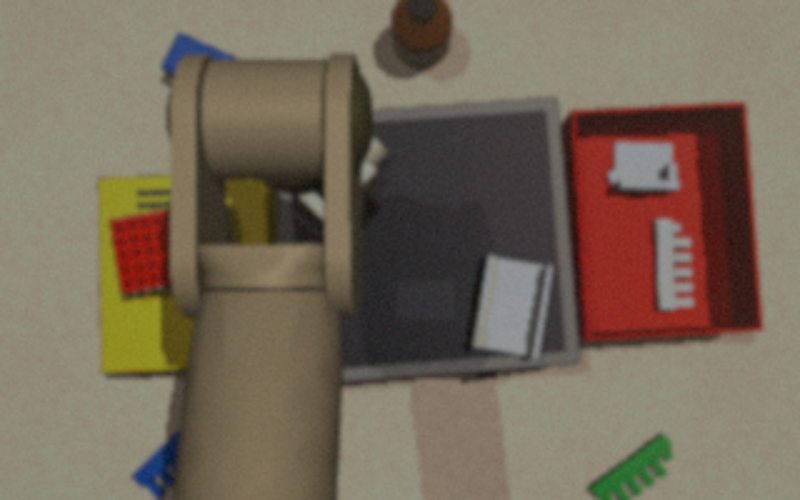

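In the bin, the corner lies flat at (645,165) and the comb at (675,263), with the left half free for the bottle. The tray is unmoved. I'm descending on the bottle.

```bash
python3 -m pendant '[[[4,-5,-40],-0.03,1],[[0,0,-35],0,1],[[0,0,-5],0,1],[[0,0,0],0,1]]'
```

```text
time_s: 13.75
position: [0.5906, 0.1149, 0.1718]
tool_rot: [[-0.727, 0.687, -0.019], [0.687, 0.726, -0.036], [-0.011, -0.039, -0.999]]
ft_force: [0.3, 0.5, -0.3]
grip_width: 0.0854
```

```bash
python3 -m pendant '[[[0,6,-22],0,1],[[0,0,-20],0,1],[[0,0,-8],0,1],[[0,0,0],0,1],[[0,0,0],0,-1],[[0,0,0],0,-1],[[0,0,0],0,-1],[[0,0,0],0,-1]]' 30; python3 -m pendant '[[[0,0,20],0,-1],[[0,0,45],0,-1],[[0,0,45],0,-1],[[0,0,0],0,-1]]'
```

```text
time_s: 14.75
position: [0.5945, 0.1195, 0.1294]
tool_rot: [[-0.725, 0.688, -0.005], [0.688, 0.725, -0.036], [-0.021, -0.029, -0.999]]
ft_force: [0.0, -0.2, -1.4]
grip_width: 0.0498
time_s: 15.25
position: [0.5936, 0.1195, 0.2415]
tool_rot: [[-0.725, 0.688, -0.007], [0.688, 0.725, -0.036], [-0.019, -0.031, -0.999]]
ft_force: [-0.4, -0.5, -0.6]
grip_width: 0.0499
```

```bash
python3 -m pendant '[[[-9,-37,2],0.16,-1],[[-9,-37,2],0.16,-1],[[-9,-37,2],0.16,-1],[[-9,-37,2],0.16,-1],[[-9,-37,2],0.16,-1],[[-9,-37,0],0,-1],[[-9,-37,0],0,-1],[[-9,-37,0],0,-1],[[-9,-28,0],0,-1],[[0,0,0],0,-1]]'
```

```text
time_s: 16.5
position: [0.5054, -0.2127, 0.2398]
tool_rot: [[-0.998, -0.069, 0.004], [-0.069, 0.997, -0.026], [-0.002, -0.026, -1.0]]
ft_force: [0.3, 0.3, -1.0]
grip_width: 0.0497
```

```bash
python3 -m pendant '[[[2,3,-45],0,-1],[[0,0,-50],0,-1],[[0,0,-45],0,-1],[[0,0,0],0,-1]]'
python3 - <<'E'
from h import *
im,d,w=cloud("scene"); save("s4",cv2.resize(im[60:260,60:360],None,fx=2.5,fy=2.5))
E
```

```text
time_s: 17.0
position: [0.507, -0.206, 0.0946]
tool_rot: [[-0.998, -0.07, 0.003], [-0.07, 0.997, -0.023], [-0.001, -0.024, -1.0]]
ft_force: [0.6, 0.2, -0.3]
grip_width: 0.0499
```

View pics/s4.png

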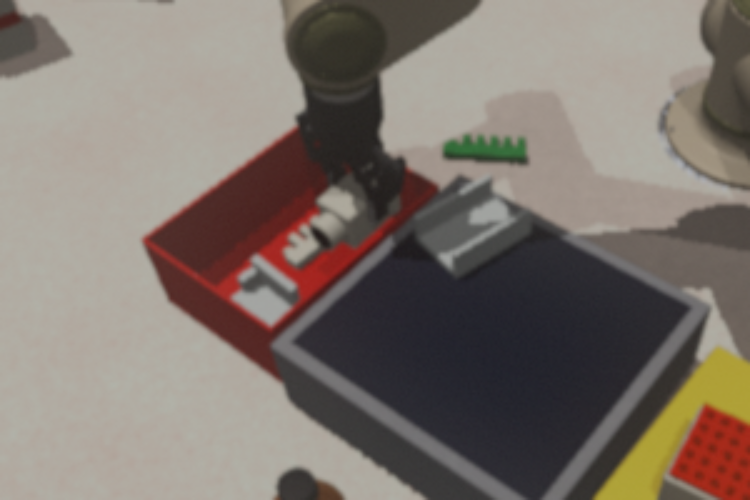

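The bottle is in the grip, lowering into the bin at (345,215) clear of the comb and corner. I'll release it about 2 cm above the floor, so the gripper body stays above the rim.

```bash
python3 -m pendant '[[[0,-1,-30],0,-1],[[0,0,-18],0,-1],[[0,0,0],0,-1]]'; python3 -m pendant '[[[0,0,0],0,-0.1],[[0,0,0],0,0.45],[[0,0,0],0,0.5],[[0,0,10],0,0.5],[[0,0,40],0,0.5],[[0,0,60],0,0.5],[[0,0,60],0,0.5],[[-15,-40,20],0,0.5],[[-30,-55,0],0,0.5],[[-30,-55,0],0,0.5],[[-30,-55,0],0,0.5],[[0,0,0],0,0.5]]'
python3 - <<'E'
from h import *
im,d,w=cloud("top"); save("t5",cv2.resize(im[100:300,80:400],None,fx=2.5,fy=2.5)); np.savez("t5",im=im,w=w)
v,u=np.mgrid[:384,:512]
m=(np.ptp(im.astype(int),axis=-1)<45)&(w[...,1]<-.155)&(w[...,1]>-.335)&(w[...,0]>.455)&(w[...,0]<.67)
print("nonred in bin: zmax",np.percentile(w[m][:,2],[50,99]).round(3),m.sum())
t=(w[...,2]>.116)&(w[...,0]>.39)&(w[...,0]<.69)&(w[...,1]>-.125)&(w[...,1]<.16)
r=cv2.minAreaRect((w[t][:,:2]*1000).astype(np.float32));print("on viewer",t.sum(),r)
E
```

```text
time_s: 17.42
position: [0.513, -0.2092, 0.062]
tool_rot: [[-0.997, -0.072, 0.022], [-0.073, 0.997, -0.035], [-0.019, -0.036, -0.999]]
ft_force: [-0.0, 0.8, -0.9]
grip_width: 0.0499
time_s: 18.92
position: [0.4058, -0.4169, 0.2671]
tool_rot: [[-0.997, -0.075, 0.029], [-0.076, 0.996, -0.041], [-0.025, -0.043, -0.999]]
ft_force: [-0.0, 0.4, -0.7]
grip_width: 0.0641
nonred in bin: zmax [0.02  0.061] 1644
on viewer 1586 ((548.0719604492188, -4.3239288330078125), (233.41429138183594, 247.8619842529297), 80.67053985595703)
```

View pics/t5.png

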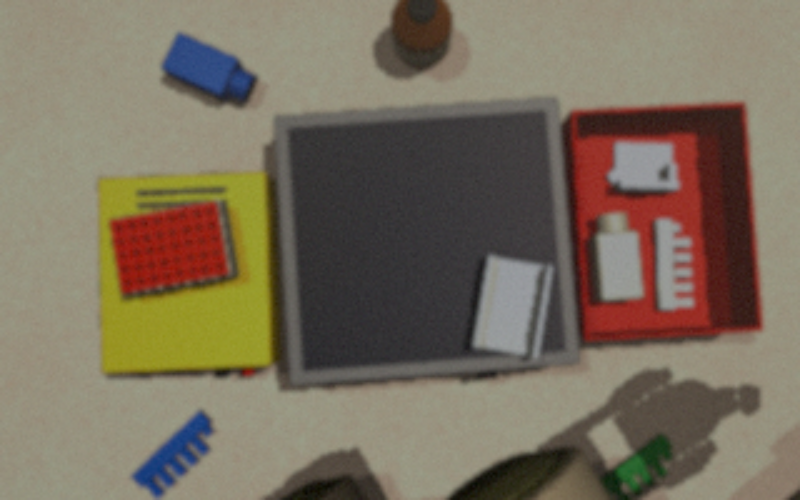

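The final view shows the bottle (617,262), comb (675,263) and corner (645,165) all flat and apart inside the bin. The viewer holds only the tray (512,305), and the tip box and amber bottle are standing. My "on viewer" number lumped stray points in with the tray, so I'll check the tray on its own and then hand in.

Run:
```python
from h import *
for f in("top","t5"):
    w=np.load(f+".npz")["w"]
    mm=((w[...,2]>.116)&(w[...,0]>.39)&(w[...,0]<.54)&(w[...,1]>-.13)&(w[...,1]<0)).astype(np.uint8)
    n,l,st,c=cv2.connectedComponentsWithStats(mm); i=1+st[1:,4].argmax()
    print(f,st[i,4],cv2.minAreaRect((w[l==i][:,:2]*1000).astype(np.float32)))
print(ticket.close_job())
```

```text
top 789 ((461.86065673828125, -72.60261535644531), (70.13780212402344, 99.9782943725586), 81.56253814697266)
t5 790 ((461.8848876953125, -72.8629150390625), (70.84209442138672, 99.8806381225586), 81.35736083984375)
the job is handed in; nothing more can be done
None
```

The comb, the corner and the bottle are all in the bin, and I handed the job in at about 19 s of the 58 s allowed.

- **Waste pieces:** the last top view shows all three lying flat and apart on the bin floor. The highest point in the bin (99th percentile) is about 61 mm, well under the 105 mm rim.
- **Casting tray:** it did not move; before and after measurements agree within 0.3 mm and 0.2°.
- **Tip box and amber bottle:** both look undisturbed in the last picture; I did not measure them.
- **Forces:** the wrist force read at the end of each move stayed under 2 N.
- **Check that disagreed:** my first "anything left on the viewer" measurement returned about twice the points expected for the tray alone. I put this down to stray depth points because the picture shows only the tray there, but I did not trace them. The recheck covered only the tray.

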